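# Lay the spice box down and press its catch home

## Task

The spice box has been left standing on end with its catch popped out. Without picking anything up, push the box over on the spot, so that it falls flat on its back with the lid and the black catch facing up; only then press the catch fully home with a fingertip. Do not shove the box along the table, leave the glasses, sugar dome, teapot and spoon as they are, and end clear of everything.

Things in the scene. Friction and masses are not known exactly. Their poses are not given: they have to be found in the camera images.
- spice_box: Closed plastic spice box, orange with a white lid, loose, 0.17-0.35 kg, at first standing on its foot end. Origin: centre of the foot end. Axes: z along its 120 mm length (up at first), y along its 80 mm width, x along its 45 mm depth, out of the lid (lid at x = +22.5 mm). Lid first faces within 1 rad of world +x. Pushed on the lid near the top, it turns about its lower back edge and past 20 degrees falls by itself.
- box_middle (a point): The middle of the spice box's solid, 60 mm along z from its origin; 60 mm above the table while it stands, 22.5 mm when it lies on its back. Axes as the box's.
- box_heel (a point): The middle of the box's lower back edge, about which it tips (x = -22.5 mm, z = 0 in the box's frame).
- catch_top (a point): Centre of the outer face of the round black catch button, 26 mm in diameter, on the white lid, on its centre line, 30 mm from the foot end. Popped out it stands 8 mm proud of the lid, pressed home 2 mm. It moves with the button. A flat yellow panel marks the lid towards the far end.
- catch (a joint): Travel of the catch button into the lid, m: 0 popped out (at the start), 0.006 fully home at a hard stop. It slides straight into the lid, resists with about 3 N of friction and has no spring: it stays where it is left.
- glasses: Bystander: two nested amber drinking glasses standing upright, 68 mm in diameter, 98 mm tall together, one loose piece. Origin: centre of the underside. Beside the box, 145 to 175 mm from it along its width.
- sugar_dome: Bystander: white ceramic sugar dome with a small knob, 92 mm in diameter, 92 mm tall, loose. Origin: centre of the underside. Beside the box, 145 to 175 mm from it along its width, on the other side than the glasses.
- teapot: Bystander: empty glass teapot with a steel lid, 124 mm in diameter, 117 mm tall, spout to its own +x (reaching 106 mm from the axis), handle to -x (100 mm). Origin: centre of the underside.
- spoon: Bystander: small wooden spoon lying flat, 150 mm long along its own x. Origin: about its middle, on its underside.
There are look-alikes about, which are no part of the job. What is shaped like the spice_box but green is not meant.

How it is judged:
By the outcome, as a careful person would: the job done as asked, in the order asked, and still so for the second after the job is handed in, with the robot touching nothing.
It also fails if it takes over 42 s, if anything falls off the work surface, if the arm or the gripper's body presses on something with over 40 N, if the wrist force passes 120 N, or if a joint passes its speed limit or range.

## Robot

A 6-joint arm with a two-finger parallel gripper is mounted at the origin on the work surface. World frame = base frame: x ahead of the robot, y to its left, z up, the work surface at z = 0. Lengths are in m, angles in degrees, forces in N, time in s.
With the tool pointing down it reaches from about 0.4 to 0.825 m from the base axis. Payload 7 kg.
Tool frame: the origin (TCP) lies midway between the tips of the shut fingers; the grasp point (between the pads) lies hold_point_z behind it (hold_point_z is the distance from the TCP to the grasp point, in m); z points along the fingers, y is the line along which they close (so a half turn about z gives the same grasp; the last joint's range is limited). The gripper opens to 88 mm and grips with 3 to 60 N. Pads are 19 mm wide; open, the fingers measure 130 mm over their backs; the gripper's body (78 mm by 193 mm) begins 47 mm behind the grasp point.
Start: joints at [-47.034, 20.546, 0.682, 0, -70.136, -16.507], TCP at [0.301, -0.604, 0.227] pointing down, gripper open.
Joint ranges: [-176.03, 176.03], [-82.01, 121.73], [-58.28, 71.71], [-173.87, 95.51], [-174.79, -0.11], [-173.66, 173.66]. Speed limits (degrees/s): [136.94, 136.94, 172.46, 180, 180, 180].

## Interface

Orientations are given as [roll, pitch, yaw] about the fixed x, y, z axes, in that order (R = Rz(yaw) Ry(pitch) Rx(roll)).
In Python, from plant import * gives the robot as it stands.
- The arm moves only by the tool step_arm, never from a script. Its argument "steps" is a list that holds one entry, the list of rows, each a list of 6 numbers: the shift along the tool's x, y, z scaled (see below), then the turn, a rotation vector about the tool's x, y, z scaled (see below). In form: [[[tx, ty, tz, wx, wy, wz], ...]]. A call has 1 to 20 rows; each row is the pose to reach, as a shift and turn from the pose commanded when the call began, along the tool's axes at that moment; what a row does not reach only later rows make up. The controller multiplies each number of a shift by 100 mm and each number of a turn by 0.5 rad. A row lasts 1/10 s, in which the tool goes at most 50 mm and 8.59 degrees, less where a joint would pass 70% of its speed; a pose out of reach is approached as far as the arm can. A call with a number of a shift or a turn outside -1 to 1 is refused whole. A call with a gripper value outside its range is refused whole. "jaw" is the closure in counts, from 0 (fully open) to 255 (shut), set as the call begins (left out, the last holds). The fingers move at their own pace and stop on an object; the grip force is fixed at half the most. Time passes only in rows, so rows that repeat a pose let the fingers close. It gives the time, the measured TCP pose, the force, the opening and the grip force at its end, in the units of the state.
- get_obs(): the state, without advancing time (a new reading comes with each control period).
- snapshot(name): name is "scene" or "top" or "wrist"; returns (picture, depth): 400x640x3 uint8, red, green, blue; 400x640 float32, m along the optical axis (not along the pixel's ray), 0 where there is no reading.
- calibration(name): a dict with "mtx" (3x3 intrinsics, pixels), "rvec" (rotation vector, rad) and "tvec" (3), from world to camera coordinates, as OpenCV has them. Camera axes: x right, y down, z forward; pixel columns grow to the right and rows downward; lengths in m; the calibration is good to about 2 mm. A picture is of the moment at which its call begins: read the wrist's pose just before it. calibration takes no time and is no camera call; for the wrist camera it gives the pose at the moment of the call.
- close_job(): hands the job in; it is judged then, once.
The state is a dict: "clock": time; "joint_pos": joint angles; "qvel": joint speeds; "tau": joint torques, N m; "tool_pos": TCP position; "orientation": TCP orientation; "force": force on the tool from outside, world axes, zero at the start; "moment": the same for the moment, N m; "opening": finger opening in m; "gripper_force": force on a finger pad.
Only numpy, scipy, OpenCV 4.12 (cv2) and the standard library are available. Lean on these libraries where they do the work, as an engineer would, in place of code of your own. Each camera call takes 0.05 s, during which the arm holds its last target. There are 200 camera calls.

## Working session

There is one attempt and no reset: what is moved stays moved. The work goes in short steps, Python scripts to look and compute and a tool call to move; the robot and the scene stay as the last step left them, time stands still between calls to the robot, and variables do not carry over. Pictures are saved under pics/ and viewed, at most 10 in all, crops included, and the job is handed in when it is done.

Besides the shell and the picture viewer there is one more tool, called by a JSON object that holds its "api" and its "payload", one argument or row to a line. step_arm: Moves the arm, as the interface text tells. Its arguments: {"type":"object","properties":{"steps":{"type":"array","items":{"type":"array","items":{"type":"array","items":{"type":"number","minimum":-1,"maximum":1}}}},"jaw":{"type":"number"}},"required":["steps"]}

```bash
mkdir -p pics
python3 - <<'E'
from plant import *
import cv2,numpy as np
for n in("scene","top"):
    p,d=snapshot(n); cv2.imwrite(f"pics/{n}0.png",p[:,:,::-1]); np.savez(f"{n}0.npz",p=p,d=d,**calibration(n))
    c=calibration(n);R=cv2.Rodrigues(np.array(c["rvec"]))[0];print(n,-R.T@np.array(c["tvec"]).ravel(),R[2])
print(get_obs())
E
```

```text
scene [ 1.35225341 -0.46906416  1.53760325] [-0.45853928  0.2799762  -0.84341867]
top [ 0.36521408 -0.00302123  1.54248879] [ 0.12375689  0.01581549 -0.99218653]
{'clock': 0.1, 'joint_pos': array([-4.70333079e+01,  2.05873627e+01,  6.39867858e-01, -1.73160693e-02,
       -7.01353793e+01, -1.65074197e+01]), 'qvel': array([-0.03380548, -0.04472851,  0.23874818, -0.02046982, -0.05519616,
       -0.01958916]), 'tau': array([-1.21254881e-03, -5.84160125e+01,  2.93753403e+01,  7.01544017e+00,
        1.01822478e-02, -2.98039515e-05]), 'tool_pos': array([ 0.30054575, -0.60392189,  0.22572376]), 'orientation': array([ 1.79915916e+02, -7.94173776e-03, -1.53546618e+02]), 'force': array([ 0.63969939, -0.23731229, -0.12877173]), 'moment': array([ 0.01418602,  0.03079103, -0.0119571 ]), 'gripper_force': 0.0, 'opening': 0.0874050733314399}
```

View pics/scene0.png

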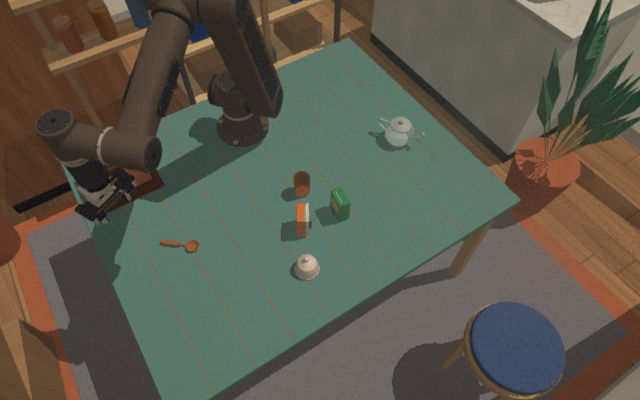

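View pics/top0.png

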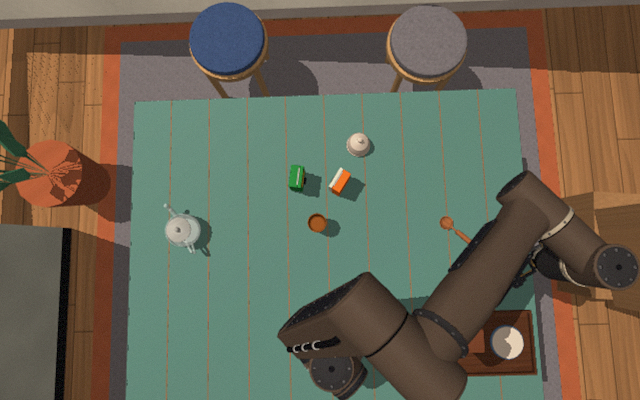

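The pictures show two box-shaped things. The orange one with a white lid is at top (341,180) and scene (303,220). The green look-alike is at top (297,178) and scene (340,204). Orange with a white lid fits the description, so I'll confirm it in a crop and measure.

```bash
cat > h.py <<'E'
import cv2,numpy as np
def cloud(d,c):
    K=c["mtx"];R=cv2.Rodrigues(np.array(c["rvec"]))[0];t=np.array(c["tvec"]).ravel()
    v,u=np.mgrid[:d.shape[0],:d.shape[1]]
    P=np.stack([(u-K[0][2])/K[0][0]*d,(v-K[1][2])/K[1][1]*d,d],-1)
    return (P-t)@R
E
python3 - <<'E'
from h import *
out=[]
for n,b in(("top",(290,120,385,245)),("scene",(260,150,380,290))):
    z=np.load(n+"0.npz");p=z["p"];W=cloud(z["d"],z)
    x0,y0,x1,y1=b
    out.append(cv2.resize(p[y0:y1,x0:x1,::-1],(390,560),interpolation=cv2.INTER_CUBIC))
    X=W[y0:y1,x0:x1].reshape(-1,3)
    print(n,"table z",np.median(X[:,2]))
    m=(X[:,2]>.02);mask=m.reshape(y1-y0,x1-x0).astype(np.uint8)
    k,l,s,c=cv2.connectedComponentsWithStats(mask)
    for i in range(1,k):
        if s[i,4]<30: continue
        Q=X[l.ravel()==i];h=np.percentile(Q[:,2],97)
        T=Q[Q[:,2]>h-.008]
        print(c[i]+[x0,y0],"h",h.round(3),"all",Q[:,:2].mean(0).round(3),"top rect",cv2.minAreaRect(T[:,:2].astype(np.float32)*1000),len(T), T.mean(0).round(3))
    # colours
    hsv=cv2.cvtColor(p,cv2.COLOR_RGB2HSV)[y0:y1,x0:x1].reshape(-1,3)
    T=X[:,2]>.108
    w=T&(hsv[:,1]<70)&(hsv[:,2]>120);o=T&(hsv[:,1]>150)&(hsv[:,0]<20)
    print("white",X[w].mean(0).round(3),w.sum(),"orange",X[o].mean(0).round(3),o.sum())
cv2.imwrite("pics/crop1.png",np.hstack(out))
E
```

```text
top table z -0.0002455457381910903
[358.57948718 143.54615385] h 0.087 all [ 0.731 -0.127] top rect ((553.91943359375, -71.30635833740234), (15.963516235351562, 401.0429382324219), 72.3862533569336) 21 [ 0.72  -0.123  0.157]
[297.21657754 177.85828877] h 0.124 all [0.6   0.099] top rect ((501.635986328125, 70.9634017944336), (303.6253662109375, 64.42256164550781), 16.492733001708984) 218 [0.604 0.102 0.133]
[339.30113636 181.61647727] h 0.125 all [ 0.581 -0.049] top rect ((499.79302978515625, -20.69305419921875), (56.3875617980957, 265.5476989746094), 70.53081512451172) 210 [ 0.584 -0.051  0.141]
[316.18571429 221.94285714] h 0.101 all [0.444 0.038] top rect ((417.8128662109375, 32.968238830566406), (109.6372299194336, 65.01683044433594), 3.712247848510742) 49 [0.439 0.035 0.127]
white [ 0.559 -0.     0.361] 135 orange [ 0.577 -0.055  0.156] 196
scene table z -0.0019462777532292881
[301.61403509 182.38596491] h 0.097 all [0.45  0.035] top rect ((880.3893432617188, -213.05441284179688), (65.81476593017578, 1073.288818359375), 59.97254180908203) 61 [0.461 0.028 0.118]
[339.92057026 203.6191446 ] h 0.122 all [0.625 0.096] top rect ((977.1083374023438, -155.98834228515625), (71.43563842773438, 974.627197265625), 54.345462799072266) 186 [0.619 0.1   0.126]
[302.94698795 219.30843373] h 0.123 all [ 0.614 -0.059] top rect ((951.34375, -260.0030517578125), (45.12146759033203, 903.1636962890625), 59.5993766784668) 181 [ 0.61  -0.058  0.142]
[306.73317308 265.68028846] h 0.086 all [ 0.763 -0.138] top rect ((1043.9375, -300.418701171875), (14.0987548828125, 702.7101440429688), 60.17243957519531) 26 [ 0.863 -0.195  0.365]
white [ 0.855 -0.161  0.594] 158 orange [ 0.59  -0.057  0.117] 126
```

View pics/crop1.png

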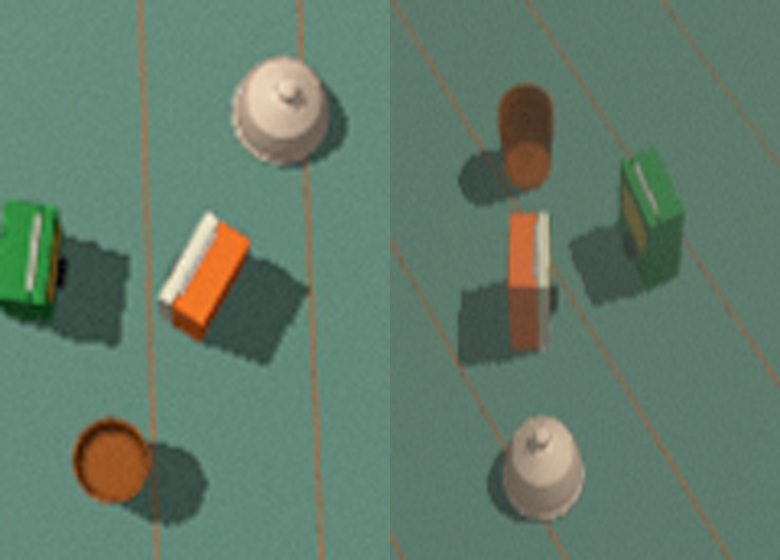

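The crop confirms it: the orange box with the white lid is at top (341,180). Its lid faces the upper left in the top view, which is world +x+y. Next I'll refine its pose.

Run:
```python
from h import *
C=np.array([.585,-.052])
for n in("top","scene"):
    z=np.load(n+"0.npz");p=z["p"];W=cloud(z["d"],z)
    hsv=cv2.cvtColor(p,cv2.COLOR_RGB2HSV)
    near=np.linalg.norm(W[...,:2]-C,axis=-1)<.08
    m=near&(abs(W[...,2]-.12)<.006)
    T=W[m];print(n,m.sum(),T.mean(0).round(4),cv2.minAreaRect(T[:,:2].astype(np.float32)*1000))
    w=m&(hsv[...,1]<90);o=m&(hsv[...,1]>=120)
    dw=W[w].mean(0)-W[o].mean(0);print(w.sum(),o.sum(),np.degrees(np.arctan2(dw[1],dw[0])))
    # colour-contour cast on z=.12 : pixels labelled by colour
    K=z["mtx"];R=cv2.Rodrigues(z["rvec"])[0];t=z["tvec"].ravel();cam=-R.T@t
    v,u=np.mgrid[:400,:640];ray=np.stack([(u-K[0,2])/K[0,0],(v-K[1,2])/K[1,1],np.ones_like(u)],-1)@R
    P=cam+ray*((.12-cam[2])/ray[...,2])[...,None]
    nn=np.linalg.norm(P[...,:2]-C,axis=-1)<.075
    # bright top face: white or bright orange
    b=nn&(((hsv[...,1]<70)&(hsv[...,2]>140))|((hsv[...,1]>150)&((hsv[...,0]<15))&(hsv[...,2]>170)))
    k,l,s,c=cv2.connectedComponentsWithStats(b.astype(np.uint8));i=1+np.argmax(s[1:,4])
    Q=P[l==i][:,:2];print("cast",len(Q),cv2.minAreaRect(Q.astype(np.float32)*1000),Q.mean(0))
    # bystanders: footprints
    for nm,g,r in(("glass",(.44,.035),.06),("dome",(.74,-.13),.07),("green",(.61,.1),.07)):
        q=W[(np.linalg.norm(W[...,:2]-g,axis=-1)<r)&(W[...,2]>.03)&(W[...,2]<.13)]
        print(nm,q[:,:2].mean(0).round(3),q.min(0).round(3),q.max(0).round(3))
```

```text
top 266 [ 0.5876 -0.0512  0.1193] ((587.0400390625, -50.302154541015625), (45.22544860839844, 79.06443786621094), 56.67810821533203)
80 181 53.57793621196367
cast 287 ((589.9414672851562, -48.794761657714844), (47.19187927246094, 82.33920288085938), 56.86820602416992) [ 0.58912017 -0.04848448]
glass [0.445 0.038] [0.408 0.002 0.03 ] [0.472 0.066 0.103]
dome [ 0.732 -0.128] [ 0.697 -0.169  0.03 ] [ 0.776 -0.089  0.093]
green [0.601 0.101] [0.563 0.072 0.033] [0.647 0.13  0.127]
scene 195 [ 0.598  -0.0516  0.118 ] ((597.3019409179688, -52.50776672363281), (43.55292510986328, 81.9199447631836), 57.67885208129883)
70 120 55.84409090472999
cast 202 ((594.287841796875, -48.806968688964844), (40.31472396850586, 76.4751968383789), 57.76957702636719) [ 0.59516089 -0.04879381]
glass [0.447 0.037] [0.411 0.002 0.03 ] [0.484 0.07  0.107]
dome [ 0.755 -0.134] [ 0.712 -0.17   0.031] [ 0.788 -0.088  0.094]
green [0.623 0.097] [0.571 0.073 0.031] [0.657 0.134 0.125]
```

{"api": "step_arm", "payload": {
  "steps": [
    [[-0.5, 0.35, 0, 0, 0, -0.3], [-1, 0.7, 0, 0, 0, -0.6], [-1, 0.7, 0, 0, 0, -0.9], [-1, 0.7, 0, 0, 0, -1], [-1, 0.7, 0, 0, 0, -1]]
  ],
  "jaw": 255
}}

```text
clock: 0.6
tool_pos: [0.3595, -0.4962, 0.2265]
orientation: [180.0, 0.0, -124.8]
force: [0.4, -0.1, 0.1]
opening: 0.0535
gripper_force: 0.0
```

{"api": "step_arm", "payload": {
  "steps": [
    [[-0.5, 0, 0, 0, 0, 0], [-1, 0.1, 0, 0, 0, -0.06], [-1, 0.1, 0, 0, 0, -0.06]]
  ]
}}

```text
clock: 0.9
tool_pos: [0.4095, -0.4061, 0.2264]
orientation: [180.0, 0.1, -123.1]
force: [-0.2, -0.2, 0.4]
opening: 0.0294
gripper_force: 0.0
```

{"api": "step_arm", "payload": {
  "steps": [
    [[-0.5, 0, 0, 0, 0, 0], [-1, 0.1, 0, 0, 0, 0], [-1, 0.1, 0, 0, 0, 0]]
  ]
}}

```text
clock: 1.2
tool_pos: [0.4559, -0.317, 0.2264]
orientation: [180.0, 0.0, -123.1]
force: [-0.4, -0.5, 0.4]
opening: 0.0051
gripper_force: 0.0
```

{"api": "step_arm", "payload": {
  "steps": [
    [[-0.5, 0, 0, 0, 0, 0], [-1, 0.1, 0, 0, 0, 0], [-1, 0.1, 0, 0, 0, 0]]
  ]
}}

```text
clock: 1.5
tool_pos: [0.5024, -0.2281, 0.2263]
orientation: [180.0, 0.0, -123.1]
force: [0.3, 0.7, 0.2]
opening: 0.0009
gripper_force: 0.0
```

Look with the wrist camera to refine the pose.

```bash
cat >> h.py <<'E'
def boxtop(n,p,d,c,C,z0,tol=.006,r=.08):
    W=cloud(d,c);m=(np.linalg.norm(W[...,:2]-C,axis=-1)<r)&(abs(W[...,2]-z0)<tol)
    T=W[m]
    if len(T)>20: print(n,len(T),T.mean(0).round(4),cv2.minAreaRect(T[:,:2].astype(np.float32)*1000))
E
python3 - <<'E'
from plant import *
from h import *
try: print(hold_point_z)
except NameError: pass
c=calibration("wrist");p,d=snapshot("wrist");cv2.imwrite("pics/w1.png",p[:,:,::-1])
boxtop("wrist",p,d,c,[.59,-.05],.12)
W=cloud(d,c);print(np.median(W[...,2]))
E
```

```text
0.0188
0.0013492455116587308
```

View pics/w1.png

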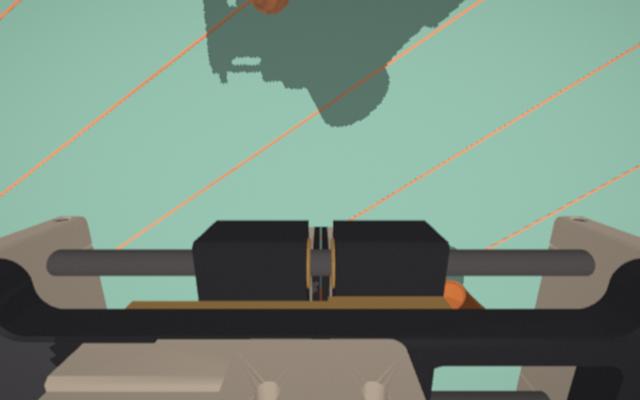

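The wrist view shows table, the spoon tip at (270,5) and the closed fingers. The camera looks to tool +x, so the box will come into view once I'm past it.

{"api": "step_arm", "payload": {
  "steps": [
    [[-0.5, 0, 0, 0, 0, 0], [-1, 0.1, 0, 0, 0, 0], [-1, 0.1, 0, 0, 0, 0]]
  ]
}}

```text
clock: 1.85
tool_pos: [0.5487, -0.1397, 0.2262]
orientation: [180.0, 0.0, -123.1]
force: [-0.5, -0.2, -0.0]
opening: 0.0005
gripper_force: 0.0
```

{"api": "step_arm", "payload": {
  "steps": [
    [[-0.5, 0.1, 0, 0, 0, 0], [-1, 0.1, 0, 0, 0, 0], [-1, 0.1, 0, 0, 0, 0]]
  ]
}}

```text
clock: 2.15
tool_pos: [0.5957, -0.0508, 0.2259]
orientation: [-180.0, -0.0, -123.1]
force: [-0.1, -0.6, -0.4]
opening: 0.0005
gripper_force: 0.0
```

{"api": "step_arm", "payload": {
  "steps": [
    [[-0.5, 0, 0, 0, 0, 0], [-0.6, 0, 0, 0, 0, 0], [-0.6, 0, 0, 0, 0, 0], [-0.6, 0, 0, 0, 0, 0]]
  ]
}}

```text
clock: 2.55
tool_pos: [0.6259, -0.0039, 0.2261]
orientation: [180.0, -0.1, -123.3]
force: [-0.5, 0.2, -0.8]
opening: 0.0005
gripper_force: 0.0
```

Run:
```python
from plant import *
from h import *
print(get_obs()["tool_pos"])
c=calibration("wrist");p,d=snapshot("wrist");cv2.imwrite("pics/w2.png",p[:,:,::-1])
boxtop("wrist",p,d,c,[.59,-.05],.12)
W=cloud(d,c);print(np.median(W[...,2]))
```

```text
[ 0.62585215 -0.00393216  0.22606491]
wrist 4235 [ 0.59   -0.0492  0.1204] ((590.0441284179688, -48.621177673339844), (44.645172119140625, 80.13121795654297), 55.91828918457031)
0.001616398051489223
```

View pics/w2.png

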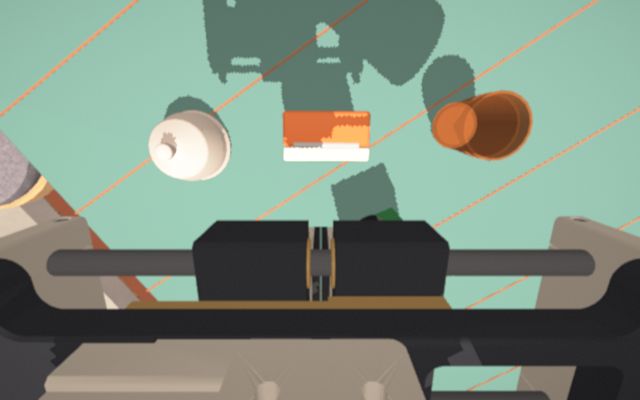

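The wrist view shows the box top at (326,135), squarely ahead, between the dome (190,145) and the glasses (485,125). I'll descend and tip it.

{"api": "step_arm", "payload": {
  "steps": [
    [[0, 0.05, 0.5, 0, 0, 0], [0, 0.05, 1, 0, 0, 0], [0, 0.05, 1, 0, 0, 0]]
  ]
}}

```text
clock: 2.9
tool_pos: [0.617, -0.0018, 0.1205]
orientation: [179.5, -0.4, -123.3]
force: [-0.7, -0.3, -0.8]
opening: 0.0002
gripper_force: 0.0
```

{"api": "step_arm", "payload": {
  "steps": [
    [[0, 0, 0.2, 0, 0, 0], [0, 0, 0.2, 0, 0, 0], [0.1, 0, 0.2, 0, 0, 0], [0.17, 0, 0.2, 0, 0, 0], [0.17, 0, 0.2, 0, 0, 0]]
  ]
}}

```text
clock: 3.4
tool_pos: [0.6128, -0.0149, 0.1083]
orientation: [-179.9, 0.1, -123.2]
force: [0.3, -0.3, -0.8]
opening: 0.0005
gripper_force: 0.0
```

{"api": "step_arm", "payload": {
  "steps": [
    [[0.04, 0, 0, 0, 0, 0], [0.08, 0, 0, 0, 0, 0], [0.12, 0, 0, 0, 0, 0], [0.17, 0, 0, 0, 0, 0], [0.22, 0, 0, 0, 0, 0], [0.27, 0, 0, 0, 0, 0]]
  ]
}}

```text
clock: 4.0
tool_pos: [0.5978, -0.0368, 0.1065]
orientation: [180.0, -0.0, -123.2]
force: [-0.1, 0.6, 0.1]
opening: 0.0003
gripper_force: 0.3
```

Run:
```python
from plant import *
from h import *
c=calibration("wrist");p,d=snapshot("wrist");cv2.imwrite("pics/w3.png",p[:,:,::-1])
W=cloud(d,c);h=cv2.cvtColor(p,cv2.COLOR_RGB2HSV)
m=(np.linalg.norm(W[...,:2]-[.575,-.07],axis=-1)<.1)&(W[...,2]>.03)&(W[...,2]<.15)&(h[...,1]>120)&(h[...,0]<20)
X=W[m];n=np.array([.55,.835]);u=(X[:,:2]-[.59,-.0488])@n
for a in np.arange(.03,.14,.01):
    s=(X[:,2]>a)&(X[:,2]<a+.01)
    if s.sum()>10:print(a.round(2),s.sum(),u[s].min().round(3),u[s].max().round(3))
```

```text
0.11 2394 -0.043 -0.025
0.12 5727 -0.042 -0.012
```

View pics/w3.png

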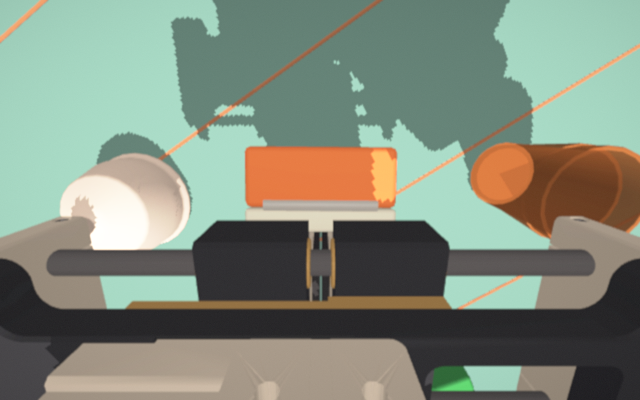

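It's tilting about its heel (about 10°) and not sliding. I'll continue.

{"api": "step_arm", "payload": {
  "steps": [
    [[0.05, 0, 0, 0, 0, 0], [0.1, 0, 0, 0, 0, 0], [0.15, 0, 0, 0, 0, 0], [0.2, 0, 0, 0, 0, 0], [0.25, 0, 0, 0, 0, 0], [0.3, 0, 0, 0, 0, 0], [0.3, 0, 0, 0, 0, 0], [0.3, 0, -0.3, 0, 0, 0], [0.3, 0, -0.6, 0, 0, 0], [0, 0, -0.8, 0, 0, 0], [-0.3, 0, -0.8, 0, 0, 0], [-0.3, 0, -0.8, 0, 0, 0], [-0.3, 0, -0.8, 0, 0, 0]]
  ]
}}

```text
clock: 5.35
tool_pos: [0.6144, -0.0108, 0.1862]
orientation: [180.0, -0.0, -123.1]
force: [-0.3, -0.2, -0.2]
opening: 0.0004
gripper_force: 0.0
```

Run:
```python
from plant import *
from h import *
o=get_obs();print(o["tool_pos"],o["orientation"])
c=calibration("wrist");p,d=snapshot("wrist");cv2.imwrite("pics/w4.png",p[:,:,::-1])
W=cloud(d,c);h=cv2.cvtColor(p,cv2.COLOR_RGB2HSV)
for nm in("z",):
    m=(np.linalg.norm(W[...,:2]-[.545,-.12],axis=-1)<.085)&(abs(W[...,2]-.045)<.006)
    X=W[m];print(len(X),X.mean(0),cv2.minAreaRect(X[:,:2].astype(np.float32)*1000))
b=(np.linalg.norm(W[...,:2]-[.56,-.095],axis=-1)<.04)&(h[...,2]<70)&(W[...,2]>.03)&(W[...,2]<.07)
k,l,s,cc=cv2.connectedComponentsWithStats(b.astype(np.uint8))
for i in range(1,k):
    if s[i,4]>50:
        Q=W[l==i];print(cc[i],s[i],np.median(Q,0),Q.min(0),Q.max(0))
```

```text
[ 0.61438457 -0.01082601  0.18618645] [ 1.79968619e+02 -2.28535018e-02 -1.23120304e+02]
9340 [ 0.54342612 -0.11875058  0.04556668] ((545.4972534179688, -115.4749984741211), (109.54156494140625, 80.2926254272461), 56.57487487792969)
[320.12956204  89.18248175] [308  76  25  28 548] [ 0.55954295 -0.09502154  0.05325926] [ 0.547052   -0.10709741  0.05090146] [ 0.57172628 -0.08246214  0.0553832 ]
```

View pics/w4.png

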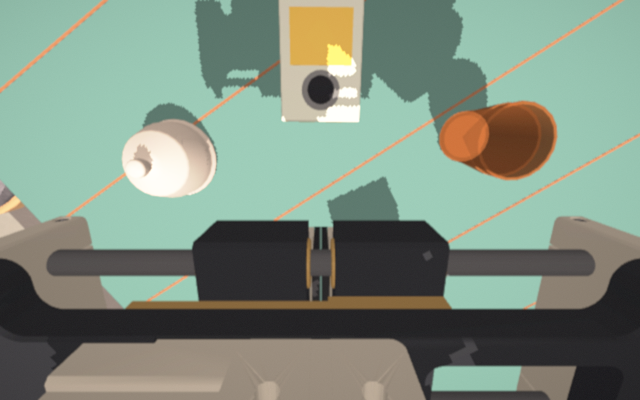

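The box lies flat with its lid up. The catch is at (320,90), world (0.560,-0.095), 53 mm high, so the box tipped on the spot. Next I'll go over the catch.

{"api": "step_arm", "payload": {
  "steps": [
    [[0.5, 0, 0, 0, 0, 0], [1, 0, 0.2, 0, 0, 0], [1, 0, 0.7, 0, 0, 0], [1, 0, 1, 0, 0, 0], [1, 0, 1, 0, 0, 0], [1, 0, 1, 0, 0, 0]]
  ]
}}

```text
clock: 6.0
tool_pos: [0.5597, -0.0957, 0.087]
orientation: [180.0, -0.1, -123.2]
force: [1.3, -0.4, 0.6]
opening: 0.0001
gripper_force: 0.0
```

{"api": "step_arm", "payload": {
  "steps": [
    [[0, 0, 0.1, 0, 0, 0], [0, 0, 0.2, 0, 0, 0], [0, 0, 0.26, 0, 0, 0], [0, 0, 0.28, 0, 0, 0], [0, 0, 0.28, 0, 0, 0], [0, 0, 0.28, 0, 0, 0]]
  ]
}}

```text
clock: 6.6
tool_pos: [0.56, -0.095, 0.0588]
orientation: [-180.0, 0.0, -123.2]
force: [0.1, 0.5, 0.4]
opening: 0.0002
gripper_force: 0.0
```

{"api": "step_arm", "payload": {
  "steps": [
    [[0, 0, 0.02, 0, 0, 0], [0, 0, 0.04, 0, 0, 0], [0, 0, 0.06, 0, 0, 0], [0, 0, 0.08, 0, 0, 0], [0, 0, 0.08, 0, 0, 0]]
  ]
}}

```text
clock: 7.1
tool_pos: [0.5597, -0.0951, 0.0504]
orientation: [180.0, -0.0, -123.2]
force: [-0.0, -0.7, -0.2]
opening: 0.0005
gripper_force: 0.0
```

{"api": "step_arm", "payload": {
  "steps": [
    [[0, 0, 0.01, 0, 0, 0], [0, 0, 0.02, 0, 0, 0], [0, 0, 0.03, 0, 0, 0], [0, 0, 0.03, 0, 0, 0]]
  ]
}}

```text
clock: 7.5
tool_pos: [0.5598, -0.0951, 0.0475]
orientation: [-180.0, 0.0, -123.2]
force: [-0.7, -0.3, 0.9]
opening: 0.0
gripper_force: 0.6
```

{"api": "step_arm", "payload": {
  "steps": [
    [[0, 0, 0.005, 0, 0, 0], [0, 0, 0.01, 0, 0, 0], [0, 0, 0.01, 0, 0, 0]]
  ]
}}

```text
clock: 7.8
tool_pos: [0.5598, -0.0951, 0.0472]
orientation: [-180.0, -0.0, -123.2]
force: [-3.6, 1.1, 8.6]
opening: 0.0003
gripper_force: 4.5
```

{"api": "step_arm", "payload": {
  "steps": [
    [[0, 0, 0.005, 0, 0, 0], [0, 0, 0.01, 0, 0, 0], [0, 0, 0.01, 0, 0, 0]]
  ]
}}

```text
clock: 8.1
tool_pos: [0.5598, -0.0951, 0.0471]
orientation: [-180.0, 0.0, -123.1]
force: [-5.3, 1.3, 18.0]
opening: 0.0005
gripper_force: 8.8
```

That is a hard stop at 47 mm with 18 N, so the catch is home. I'll retreat straight up, then back off to look.

{"api": "step_arm", "payload": {
  "steps": [
    [[0, 0, -0.02, 0, 0, 0], [0, 0, -0.2, 0, 0, 0], [0, 0, -0.6, 0, 0, 0], [0, 0, -1, 0, 0, 0], [0, 0, -1, 0, 0, 0]]
  ]
}}

```text
clock: 8.6
tool_pos: [0.5631, -0.0951, 0.1511]
orientation: [-179.6, 0.3, -123.1]
force: [0.5, 0.5, 0.5]
opening: 0.0004
gripper_force: 0.0
```

{"api": "step_arm", "payload": {
  "steps": [
    [[-0.3, 0, -0.3, 0, 0, 0], [-0.7, 0, -0.6, 0, 0, 0], [-1, 0, -0.8, 0, 0, 0], [-1, 0, -0.8, 0, 0, 0], [-1, 0, -0.8, 0, 0, 0]]
  ]
}}

```text
clock: 9.1
tool_pos: [0.6145, -0.0107, 0.225]
orientation: [180.0, 0.0, -123.1]
force: [-0.2, -0.9, -0.6]
opening: 0.0003
gripper_force: 0.0
```

Run:
```python
from plant import *
from h import *
o=get_obs();print(o["clock"],o["tool_pos"],o["force"])
c=calibration("wrist");p,d=snapshot("wrist");cv2.imwrite("pics/w5.png",p[:,:,::-1])
W=cloud(d,c);h=cv2.cvtColor(p,cv2.COLOR_RGB2HSV)
m=(np.linalg.norm(W[...,:2]-[.545,-.12],axis=-1)<.085)&(abs(W[...,2]-.045)<.006)
X=W[m];print(X.mean(0),cv2.minAreaRect(X[:,:2].astype(np.float32)*1000))
r=np.linalg.norm(W[...,:2]-[.5595,-.095],axis=-1)
for nm,s in(("catch",r<.009),("lid",(r>.018)&(r<.027))): print(nm,np.median(W[...,2][s]))
```

```text
9.1 [ 0.61451314 -0.01065537  0.2250226 ] [-0.19134047 -0.89705751 -0.59816909]
[ 0.54155377 -0.12171611  0.04565535] ((542.827880859375, -119.62931823730469), (119.62235260009766, 79.97357940673828), 56.484317779541016)
catch 0.04734427762387923
lid 0.04556878796484849
```

View pics/w5.png

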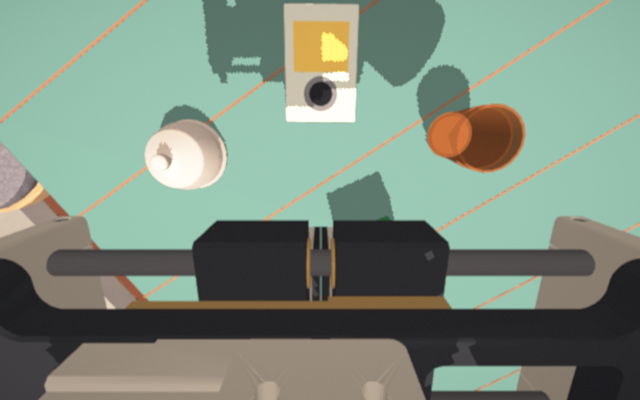

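The catch at (320,93) stands 1.8 mm proud of the lid, which is home. The box is flat and in place, the dome and glasses are still standing, and the arm is clear at 225 mm.

```bash
python3 -c "
from plant import *
print(close_job())"
```

```text
the job is handed in; nothing more can be done
None
```

The spice box was tipped over on the spot and lies flat on its back with the lid up, and its catch is pressed fully home; the arm touched nothing else, ended clear, and the job was handed in at about 9 s.

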